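# Amber pane for the stall lamp at dusk

## Robot

A 6-joint arm with a two-finger parallel gripper is mounted at the origin on the work surface. World frame = base frame: x ahead of the robot, y to its left, z up, the work surface at z = 0. Lengths are in mm, angles in rad, forces in N, time in s.
With the tool pointing down it reaches from about 350 to 775 mm from the base axis. Payload 7.3 kg.
Tool frame: the origin (TCP) lies midway between the tips of the shut fingers; the grasp point (between the pads) lies 19 mm behind it (bot.tcp_to_grasp is the distance from the TCP to the grasp point, in mm); z points along the fingers, y is the line along which they close (so a half turn about z gives the same grasp; the last joint's range is limited). The gripper opens to 92 mm and grips with 3 to 60 N. Pads are 19 mm wide; open, the fingers measure 130 mm over their backs; the gripper's body (75 mm by 190 mm) begins 47 mm behind the grasp point.
Start: joints at [1.05, 0.342, 1.524, -0, 1.275, -0.146], TCP at [192.182, 488.58, 226.741] pointing down, gripper open.
Joint ranges: [-2.53, 2.53], [-0.77, 2.02], [0.04, 2.7], [-1, 4.14], [0.28, 2.66], [-3.11, 3.11]. Speed limits (rad/s): [2.57, 2.57, 3.14, 3.14, 3.14, 3.14].

## Interface

Orientations are given as [roll, pitch, yaw] about the fixed x, y, z axes, in that order (R = Rz(yaw) Ry(pitch) Rx(roll)).
In Python, from plant import bot, viewer gives the robot as it stands. The module is installed in compiled form; this text tells all that it offers.
- The arm moves only by the shell command python3 -m handwheel 'ROWS'. ROWS is text: rows parted by semicolons, each of 7 numbers parted by spaces: the shift along the tool's x, y, z scaled (see below), then the turn, a rotation vector about the tool's x, y, z scaled (see below), then the opening, from -1 (shut) to 1 (fully open), so that 0 is half open. In form: tx ty tz rx ry rz gripper; .... A call has 1 to 8 rows; each row is the pose to reach, as a shift and turn from the pose commanded when the call began, along the tool's axes at that moment, turning the shorter way round; what a row does not reach only later rows make up. The controller multiplies each number of a shift by 10 cm and each number of a turn by pi rad. A row lasts 1/12 s, in which the tool goes at most 41.7 mm and 7.16 degrees, less where a joint would pass 70% of its speed; a pose out of reach is approached as far as the arm can. A call with a number of a shift or a turn outside -1 to 1 is refused whole. A call with a gripper value outside its range is refused whole. The fingers move at their own pace and stop on an object; the grip force is fixed at half the most. Time passes only in rows, so rows that repeat a pose let the fingers close. It gives the time, the measured TCP pose, the force, the opening and the grip force at its end, in the units of the state.
- bot.get_obs(): the state, without advancing time (a new reading comes with each control period).
- viewer.capture(name): name is "scene" or "top"; returns a dict with "frame" (384x512x3 uint8, red, green, blue), "fov_y" (degrees; the focal length in pixels is half the picture's height over the tangent of half this angle, whatever the lens; pixels are square), "cx", "cy" (the principal point, pixels), "dist_coeffs" ([k1, k2, p1, p2, k3] as OpenCV has them; the pictures are not rectified), "T" (4x4, takes a point from camera to world coordinates). Camera axes: x right, y down, z forward; pixel columns grow to the right and rows downward; lengths in mm; the calibration is good to about 2 mm. A picture is of the moment at which its call begins. There is no depth.
- bot.close_job(): hands the job in; it is judged then, once.
Trained networks look in a picture, given as the dict that the camera call returned (one of the last four; its "shot" number tells which), for a name from the list of things; names that differ only in an ending like _2 or _b are one class to them, and where a whole thing is asked for, a point or a joint stands for the part that bears it (a point fixed in the world has none). Each returns a list of dicts, best first, with "score" (0 to 1); they miss things now and then, are a little off and sometimes report something else, mostly with a low value. They report only what shows in the picture. A call takes as long as a camera call. They do not tell look-alikes from the thing itself.
- viewer.recognise(target, picture): "centre" ([column, row] in pixels, amid what is visible of it).
- viewer.cut_out(target, picture): "pixels" (384x512 bool, what is visible of it) and "centre" ([column, row] in pixels, amid what is visible of it).
The state is a dict: "time": time; "joint_positions": joint angles; "dq": joint speeds; "tau": joint torques, N m; "tool_pos": TCP position; "tcp_rot": TCP orientation; "contact_force": force on the tool from outside, world axes, zero at the start; "moment": the same for the moment, N m; "grip_width": finger opening in mm; "finger_force": force on a finger pad.
Only numpy, scipy, OpenCV 4.12 (cv2) and the standard library are available. Lean on these libraries where they do the work, as an engineer would, in place of code of your own. Each camera call takes 0.05 s, during which the arm holds its last target. There are 200 camera calls.

## Task

It is getting dark: draw the amber pane up out of the slotted birch rack by its top edge and stand it upright in the pane pocket of the stall lamp. Lower it until it rests on the pocket's floor before letting go, do not drop it, and leave the green and the violet pane undisturbed in the rack.

Things in the scene. Friction and masses are not known exactly. Their poses are not given: they have to be found in the camera images.
- pane_amber: Amber (orange) frosted acrylic pane, loose, 0.09 kg: 8 mm thick (its x), 90 mm wide (y), 100 mm tall (z, up). Origin at its centre. It stands in one of three slots (70 mm apart along x, 13 mm wide, 40 mm deep, which one varies) of a fixed birch rack 207 x 114 mm, 50 mm high. The upper 60 mm stand free; it is out once raised 40 mm.
- pocket (a point): Centre of the floor of the fixed stall lamp's pane pocket, an aluminium trough open above, inside 28 mm wide (x), 120 mm long (y), 55 mm deep; z up. Floor 12 mm, rim 67 mm above the counter; no part of the lamp is higher. The pane goes in with its width along y and may lean up to 20 degrees. A bell and a clay pig, up to 65 mm high, stand between rack and lamp.
- pane_green: Green frosted acrylic pane of the same size, standing in another slot of the same rack; a bystander that stays where it is. Origin at its centre, axes as for the amber pane.
- pane_violet: Violet frosted acrylic pane of the same size, standing in another slot of the same rack; a bystander that stays where it is. Origin at its centre, axes as for the amber pane.
Things that resemble listed ones, but are neither listed nor needed, are in the scene too. What is shaped like the part that bears pocket but pink is not meant. What is shaped like the pane_amber but pink is not meant.

How it is judged:
By the outcome, as a careful person would: the job done as asked, in the order asked, and still so for the second after the job is handed in, with the robot touching nothing.
It also fails if it takes over 42 s, if anything falls off the work surface, if the arm or the gripper's body presses on something with over 40 N, if the wrist force passes 120 N, or if a joint passes its speed limit or range.

## Working session

There is one attempt and no reset: what is moved stays moved. The work goes in short steps, Python scripts to look and compute and a shell command to move; the robot and the scene stay as the last step left them, time stands still between calls to the robot, and variables do not carry over. Pictures are saved under pics/ and viewed, at most 10 in all, crops included, and the job is handed in when it is done.

```bash
mkdir -p pics; cat > h.py <<'E'
import numpy as np, cv2, pickle
from plant import bot, viewer
def K(p):
    f=p["frame"].shape[0]/2/np.tan(np.radians(p["fov_y"])/2)
    return np.array([[f,0,p["cx"]],[0,f,p["cy"]],[0,0,1.]])
def onplane(p,uv,z):
    u=cv2.undistortPoints(np.array(uv,float).reshape(-1,1,2),K(p),np.array(p["dist_coeffs"],float)).reshape(-1,2)
    T=np.array(p["T"]); d=np.c_[u,np.ones(len(u))]@T[:3,:3].T; o=T[:3,3]
    return o+d*((z-o[2])/d[:,2])[:,None]
def proj(p,P):
    T=np.linalg.inv(np.array(p["T"])); 
    return cv2.projectPoints(np.array(P,float).reshape(-1,1,3),cv2.Rodrigues(T[:3,:3])[0],T[:3,3],K(p),np.array(p["dist_coeffs"],float))[0].reshape(-1,2)
def save(p,n): cv2.imwrite(n,p["frame"][:,:,::-1])
E
python3 - <<'E'
from h import *
for c in ("scene","top"):
    p=viewer.capture(c); save(p,f"pics/{c}0.png"); pickle.dump(p,open(c+"0.pkl","wb"))
    print(c,np.round(p["T"],2).tolist(),p["fov_y"],p["dist_coeffs"])
    for n in ("pane_amber","pocket","pane_green","pane_violet"):
        for r in viewer.cut_out(n,p):
            m=r["pixels"]; print(n,round(r["score"],2),np.round(r["centre"]),m.sum(),p["frame"][m].mean(0).round())
            ctr=cv2.minAreaRect(np.argwhere(m)[:,::-1].astype(np.float32)); print(ctr)
print(bot.get_obs())
E
```

```text
scene [[0.87, 0.35, -0.34, 814.85], [0.49, -0.65, 0.58, -509.33], [-0.02, -0.67, -0.74, 751.23], [0.0, 0.0, 0.0, 1.0]] 55.60917538779656 [0.00640565 0.         0.         0.         0.        ]
pane_amber 0.72 [218. 279.] 611 [146.  64.   2.]
((219.94114685058594, 277.26470947265625), (14.577381134033203, 51.62107467651367), 30.963762283325195)
pane_amber 0.7 [157. 237.] 974 [126.  60.  65.]
((157.06549072265625, 237.11376953125), (25.993236541748047, 47.9172477722168), 41.633541107177734)
pocket 0.85 [283. 176.] 2836 [97. 87. 74.]
((280.6527099609375, 169.47262573242188), (71.4139404296875, 52.746639251708984), 11.633633613586426)
pocket 0.69 [219. 126.] 2043 [163.  86.  88.]
((214.0, 125.0), (42.0, 64.0), 90.0)
pocket 0.6 [383. 201.] 3499 [182. 102. 104.]
((381.1697998046875, 196.90565490722656), (79.94383239746094, 56.86726760864258), 15.945395469665527)
pane_green 0.6 [186. 264.] 704 [18. 72. 26.]
((190.58689880371094, 264.7442626953125), (16.519437789916992, 50.287113189697266), 31.75948143005371)
pane_violet 0.97 [250. 291.] 590 [74. 35. 76.]
((250.20001220703125, 289.600006103
[... 1349 characters left out ...]
596694946289)
{'time': 0.5, 'joint_positions': array([ 1.05002470e+00,  3.42035123e-01,  1.52415221e+00,  2.66822765e-05,
        1.27537911e+00, -1.46031185e-01]), 'dq': array([ 0.00109113, -0.00090256, -0.00037654, -0.00025408,  0.00210779,
        0.00074053]), 'tau': array([-1.47546336e-03, -4.30815589e+01, -2.44313228e+01,  7.16833002e-02,
        4.89061733e-02, -8.68791801e-06]), 'tool_pos': array([192.15436399, 488.5736566 , 226.70400997]), 'tcp_rot': array([ 3.14156301e+00, -2.14411569e-05,  2.76684444e+00]), 'contact_force': array([-0.04077306, -0.47459568, -0.02188977]), 'moment': array([-0.04321005, -0.03110882,  0.02431835]), 'finger_force': 0.0, 'grip_width': 91.91619823539612}
```

```bash
python3 - <<'E'
from h import *
t=pickle.load(open("top0.pkl","rb"))["frame"]; s=pickle.load(open("scene0.pkl","rb"))["frame"]
a=cv2.resize(t[40:360,100:420],(560,560),interpolation=cv2.INTER_CUBIC)
cv2.imwrite("pics/crop_top.png",a[:,:,::-1])
E
```

```text
(no output)
```

View pics/crop_top.png

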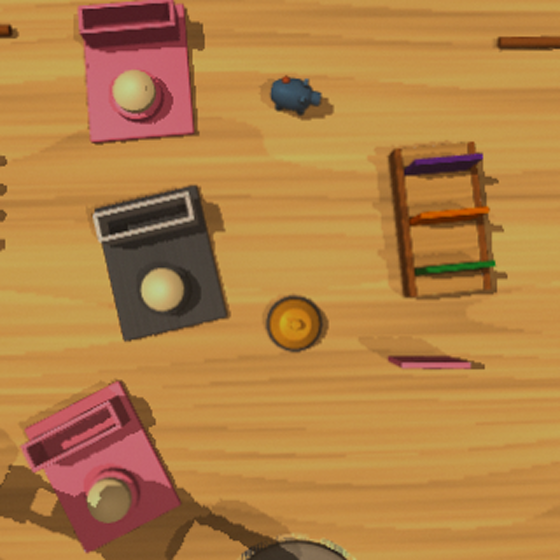

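View pics/scene0.png

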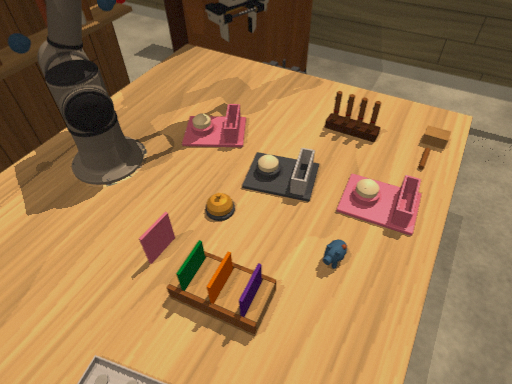

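The top crop (scale 1.75, offset 100,40) shows the rack with violet, orange and green panes at full-image (355,134), (356,163) and (359,193). 
- **Pane candidates:** orange (356,163) and the free-standing pink one (347,246). The orange pane in the middle slot fits; the pink one is the look-alike.
- **Lamp candidates:** dark lamp with aluminium trough at (183,163), pink ones at (178,79) and (160,306). The dark one fits. 
- **Obstacles:** the bell is at (268,225) and the pig at (267,95).

The enlarged crop confirms both choices.

```bash
cat > fit.py <<'E'
from h import *
from scipy.optimize import minimize
def hull(p,P,S=4):
    m=np.zeros((384*S,512*S),np.uint8)
    q=cv2.convexHull(proj(p,P).astype(np.float32))
    cv2.fillConvexPoly(m,np.round(((q+.5)*S-.5)*16).astype(np.int32),255,shift=4)
    return cv2.resize(m,(512,384),interpolation=cv2.INTER_AREA)/255.
def box(x,y,yaw,lean,lo=-50,hi=50,zb=10,h=(4,45)):
    c=np.array([[a*h[0],b*h[1],z+50] for a in(-1,1) for b in(-1,1) for z in(lo,hi)])
    cl,sl=np.cos(lean),np.sin(lean); c=np.c_[c[:,0]*cl+c[:,2]*sl,c[:,1],-c[:,0]*sl+c[:,2]*cl]
    cy,sy=np.cos(yaw),np.sin(yaw)
    return np.c_[x+c[:,0]*cy-c[:,1]*sy,y+c[:,0]*sy+c[:,1]*cy,zb+c[:,2]]
def cmask(p,hr,roi,smin=150,vmin=40):
    hsv=cv2.cvtColor(p["frame"],cv2.COLOR_RGB2HSV)
    m=cv2.inRange(hsv,(hr[0],smin,vmin),(hr[1],255,255)); r=np.zeros_like(m); r[roi[1]:roi[3],roi[0]:roi[2]]=1
    return (m*r>0).astype(np.uint8)
E
python3 - <<'E'
from fit import *
t=pickle.load(open("top0.pkl","rb")); s=pickle.load(open("scene0.pkl","rb"))
# hsv samples
hs=[cv2.cvtColor(p["frame"],cv2.COLOR_RGB2HSV) for p in(t,s)]
print(hs[0][158:170,356].tolist(), hs[1][279,205:235].tolist())
T={"a":((5,14),[(325,150,390,180),(195,240,245,310)],(357,164)),
 "g":((50,75),[(325,180,390,205),(170,230,215,300)],(360,193)),"v":((120,150),[(325,120,390,148),(230,255,270,320)],(353,134))}
for k,(hr,rois,c) in T.items():
    M=[cmask(p,hr,r,200 if k=="a" else 120) for p,r in zip((t,s),rois)]
    print(k,[m.sum() for m in M],[cv2.minAreaRect(np.argwhere(m)[:,::-1].astype(np.float32)) for m in M])
    x0=onplane(t,[c],105)[0]
    def cost(v):
        e=0
        for p,m,lo in((t,M[0],-10),(s,M[1],-10)):
            h=hull(p,box(*v,lo=lo)); e+=1-np.minimum(h,m).sum()/np.maximum(h,m).sum()
        return e
    best=min((minimize(cost,[x0[0],x0[1],y,l],method="Nelder-Mead",options=dict(initial_simplex=np.array([x0[0],x0[1],y,l])+np.vstack([np.zeros(4),np.diag([10,10,.15,.08])]),xatol=.05,fatol=1e-4)) for y in(1.45,1.65) for l in(0,)),key=lambda r:r.fun)
    print(k,best.x.round(3),best.fun, "top centre",box(*best.x).reshape(-1,3)[[1,3,5,7]].mean(0).round(1))
# pocket rim
g=t["frame"].astype(int); 
c=cv2.resize(t["frame"][135:190,145:225],(800,550),interpolation=cv2.INTER_CUBIC); cv2.imwrite("pics/pocket.png",c[:,:,::-1])
E
```

```text
[[16, 178, 162], [15, 195, 170], [14, 255, 184], [13, 255, 200], [14, 255, 199], [14, 255, 164], [12, 255, 91], [11, 249, 91], [12, 246, 85], [14, 191, 96], [16, 175, 115], [15, 176, 113]] [[16, 158, 205], [16, 157, 202], [16, 157, 205], [16, 154, 213], [16, 155, 209], [15, 182, 210], [15, 255, 219], [14, 255, 223], [15, 255, 224], [14, 255, 210], [12, 255, 157], [12, 255, 122], [11, 255, 120], [12, 255, 120], [12, 255, 121], [12, 255, 120], [12, 255, 118], [11, 255, 120], [12, 255, 123], [12, 255, 121], [12, 255, 119], [11, 255, 119], [14, 185, 145], [16, 159, 173], [16, 158, 186], [16, 160, 188], [16, 160, 185], [16, 155, 178], [16, 154, 175], [16, 150, 173]]
a [np.uint64(546), np.uint64(615)] [((352.0, 164.5), (54.0, 29.0), 0.0), ((219.91416931152344, 281.9123840332031), (37.65293502807617, 62.474430084228516), 14.620874404907227)]
a [ 5.53740e+02 -2.14695e+02  3.21600e+00 -1.50000e-02] 0.7772436539226483 top centre [ 555.2 -214.6  110. ]
g [np.uint64(136), np.uint64(635)] [((361.51983642578125, 192.19802856445312), (3.4826302528381348, 41.19453811645508), 84.2894058227539), ((190.87367248535156, 264.9187927246094), (15.681970596313477, 50.110206604003906), 32.735225677490234)]
g [ 4.86668e+02 -2.20824e+02  3.22400e+00  1.80000e-02] 0.3515563819263614 top centre [ 484.8 -221.   110. ]
v [np.uint64(117), np.uint64(489)] [((355.9877014160156, 130.86476135253906), (2.9876792430877686, 38.206085205078125), 84.80557250976562), ((250.4000244140625, 289.70001220703125), (11.180339813232422, 53.66563034057617), 26.56505012512207)]
v [ 6.42125e+02 -2.12549e+02  3.22900e+00  1.79000e-01] 0.6748126911982019 top centre [ 624.4 -214.1  108.4]
```

View pics/pocket.png

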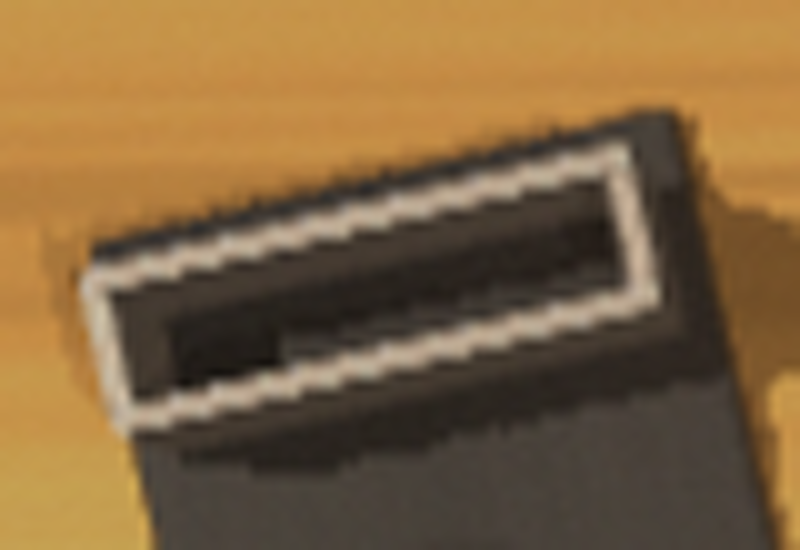

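The pocket crop shows the bright aluminium rim with corners at crop (95,278), (622,155), (650,300) and (125,422). Its centre is near full-image (182,163).

```bash
python3 - <<'E'
from fit import *
t=pickle.load(open("top0.pkl","rb")); s=pickle.load(open("scene0.pkl","rb"))
T={"a":((5,15),[(330,150,390,180),(200,240,245,310)],(557-200,162),225,20),
 "g":((50,80),[(325,180,390,205),(170,230,215,300)],(362,192),100,20),"v":((115,165),[(325,120,390,148),(230,255,270,320)],(355,132),90,20)}
for k,(hr,rois,c,sm,vm) in T.items():
    M=[cmask(p,hr,r,sm,vm) for p,r in zip((t,s),rois)]
    M=[(lambda n,l,st,_:(l==1+st[1:,4].argmax()).astype(np.uint8))(*cv2.connectedComponentsWithStats(m)) for m in M]
    x0=onplane(t,[c],110)[0]
    def f(v,lo):
        return [1-np.minimum(h,m).sum()/np.maximum(h,m).sum() for p,m,l in((t,M[0],lo[0]),(s,M[1],lo[1])) for h in [hull(p,box(*v,lo=l))]]
    for lo in((-50,-10),(-10,-10),(-10,-25)):
        b=minimize(lambda v:sum(f(v,lo)),[0]*4,method="Nelder-Mead",options=dict(initial_simplex=np.array([x0[0],x0[1],.08,0])+np.vstack([np.zeros(4),np.diag([8,8,.1,.08])]),xatol=.02,fatol=1e-4))
        print(k,lo,[int(m.sum()) for m in M],b.x.round(3),np.round(f(b.x,lo),2),"topc",box(*b.x)[[1,3,5,7]].mean(0).round(1))
q=np.array([(95,278),(622,155),(650,300),(125,422)])/10+[144.5,134.5]
P=onplane(t,q,67); print(P.round(1),P.mean(0))
for a,b in((0,1),(3,2),(0,3),(1,2)):
    d=P[b]-P[a]; print(np.hypot(*d[:2]),np.arctan2(d[1],d[0]))
print(proj(s,[P.mean(0)]))
g=cv2.resize(s["frame"][140:205,270:330],(600,650)); cv2.imwrite("pics/x.png",g)
for n,c,z in(("bell",(268,225),50),("pig",(267,95),50)): print(n,onplane(t,[c],z)[0].round())
E
```

```text
a (-50, -10) [275, 593] [ 5.57056e+02 -2.16158e+02  8.10000e-02 -2.10000e-02] [0.14 0.08] topc [ 555.  -216.3  110. ]
a (-10, -10) [275, 593] [ 5.53779e+02 -2.13121e+02  9.00000e-02  7.00000e-03] [0.11 0.13] topc [ 554.4 -213.1  110. ]
a (-10, -25) [275, 593] [ 5.51452e+02 -2.12290e+02  8.50000e-02  3.20000e-02] [0.1 0.1] topc [ 554.6 -212.   109.9]
g (-50, -10) [135, 635] [ 4.87131e+02 -2.19562e+02  8.30000e-02 -2.40000e-02] [0.32 0.09] topc [ 484.8 -219.8  110. ]
g (-10, -10) [135, 635] [ 4.86897e+02 -2.20042e+02  8.40000e-02 -2.10000e-02] [0.27 0.08] topc [ 484.8 -220.2  110. ]
g (-10, -25) [135, 635] [ 4.85002e+02 -2.18577e+02  8.10000e-02 -1.00000e-03] [0.29 0.18] topc [ 484.9 -218.6  110. ]
v (-50, -10) [300, 510] [ 6.30617e+02 -2.11116e+02  1.08000e-01 -6.20000e-02] [0.17 0.15] topc [ 624.4 -211.8  109.8]
v (-10, -10) [300, 510] [ 6.25454e+02 -2.08375e+02  9.20000e-02 -1.40000e-02] [0.13 0.11] topc [ 624.1 -208.5  110. ]
v (-10, -25) [300, 510] [ 6.22509e+02 -2.08476e+02  1.03000e-01  2.10000e-02] [0.16 0.1 ] topc [ 624.6 -208.3  110. ]
[[566.7 259.1  67. ]
 [593.2 135.   67. ]
 [558.8 128.8  67. ]
 [532.6 252.2  67. ]] [562.80714552 193.79466294  67.        ]
126.97297804093756 -1.3599376660006854
126.13096450072396 -1.361502315680167
34.81026374391247 -2.9410204925116936
35.02634291050214 -2.965007408124884
[[303.09731777 163.46788664]]
bell [414.  -6.  50.]
pig [728. -11.  50.]
```

```bash
python3 -m handwheel '-0.99 -0.87 0 0 0 0 0; -0.99 -0.87 0 0 0 0 0; -0.99 -0.87 0 0 0 0 0; -0.99 -0.87 0 0 0 0 0'
```

```text
time: 0.83
tool_pos: [254.0, 367.2, 226.7]
tcp_rot: [-3.14, 0.001, 2.764]
contact_force: [0.2, 0.5, 0.2]
grip_width: 69.6
finger_force: 0.0
```

```bash
python3 -m handwheel '-0.99 -0.87 0 0 0 0 0; -0.99 -0.87 0 0 0 0 0; -0.99 -0.87 0 0 0 0 0; -0.99 -0.87 0 0 0 0 0' && python3 -m handwheel '-0.99 -0.87 0 0 0 0 0; -0.99 -0.87 0 0 0 0 0; -0.99 -0.87 0 0 0 0 0; -0.99 -0.87 0 0 0 0 0' && python3 -m handwheel '-0.99 -0.87 0 0 0 0 0; -0.99 -0.87 0 0 0 0 0; -0.99 -0.87 0 0 0 0 0; -0.99 -0.87 0 0 0 0 0' && python3 -m handwheel '-0.99 -0.87 0 0 0 0 0; -0.99 -0.87 0 0 0 0 0; -0.99 -0.87 0 0 0 0 0; -0.99 -0.87 0 0 0 0 0'
```

```text
time: 1.17
tool_pos: [314.8, 250.2, 226.9]
tcp_rot: [-3.141, 0.002, 2.763]
contact_force: [-0.3, 0.3, 0.0]
grip_width: 46.8
finger_force: 0.0
time: 1.5
tool_pos: [375.6, 133.0, 227.0]
tcp_rot: [-3.141, 0.002, 2.762]
contact_force: [0.8, 0.3, 0.5]
grip_width: 45.6
finger_force: 0.0
time: 1.83
tool_pos: [436.0, 15.9, 226.8]
tcp_rot: [-3.141, 0.003, 2.763]
contact_force: [-0.4, -0.3, -0.2]
grip_width: 46.0
finger_force: 0.0
time: 2.17
tool_pos: [496.2, -101.4, 226.4]
tcp_rot: [-3.141, 0.002, 2.764]
contact_force: [-1.3, 0.3, -0.0]
grip_width: 45.5
finger_force: 0.0
```

```bash
python3 -m handwheel '-0.99 -0.87 0 0 0 0.3 0; -0.99 -0.87 0 0 0 0.3 0; -0.99 -0.87 0 0 0 0.3 0; -0.99 -0.87 0 0 0 0.3 0; -0.99 -0.87 0 0 0 0.3 0; -0.99 -0.87 0 0 0 0.3 0; -0.99 -0.87 0 0 0 0.3 0; -0.99 -0.87 0 0 0 0.3 0'; cat > go.py <<'E'
import sys
from h import *
from scipy.spatial.transform import Rotation as R
o=bot.get_obs(); M=R.from_euler("xyz",o["tcp_rot"])
x,y,z,yaw=map(float,sys.argv[1:])
G=R.from_euler("xyz",[np.pi,0,yaw])
print("t",o["time"],"shift",(M.inv().apply(np.array([x,y,z])-o["tool_pos"])/100).round(3),"turn",((M.inv()*G).as_rotvec()/np.pi).round(4))
E
python3 go.py 554.7 -214 227 1.656
```

```text
time: 2.83
tool_pos: [554.3, -213.0, 226.4]
tcp_rot: [-3.142, -0.001, 1.818]
contact_force: [0.2, 0.5, -0.0]
grip_width: 45.8
finger_force: 0.0
t 2.8333 shift [-0.01   0.001 -0.006] turn [-0.0001 -0.0003  0.0516]
```

```bash
python3 -m handwheel '-0.01 0 0 0 0 0.0516 0; -0.01 0 0.3 0 0 0.0516 0; -0.01 0 0.6 0 0 0.0516 0; -0.01 0 0.98 0 0 0.0516 0; -0.01 0 0.98 0 0 0.0516 0; -0.01 0 0.98 0 0 0.0516 0'
python3 - <<'E'
from h import *
a=viewer.capture("scene");b=viewer.capture("top")
c=np.hstack([cv2.resize(a["frame"][190:330,130:290],(400,350),interpolation=cv2.INTER_CUBIC),cv2.resize(b["frame"][100:240,290:450],(400,350),interpolation=cv2.INTER_CUBIC)])
cv2.imwrite("pics/pre.png",c[:,:,::-1])
E
python3 go.py 554.7 -214 76 1.656
```

```text
time: 3.33
tool_pos: [553.5, -213.8, 127.5]
tcp_rot: [-3.138, -0.003, 1.663]
contact_force: [0.1, -0.2, 1.0]
grip_width: 45.5
finger_force: 0.0
t 3.4333 shift [ 0.016 -0.008  0.548] turn [0.0008 0.0004 0.0021]
```

View pics/pre.png

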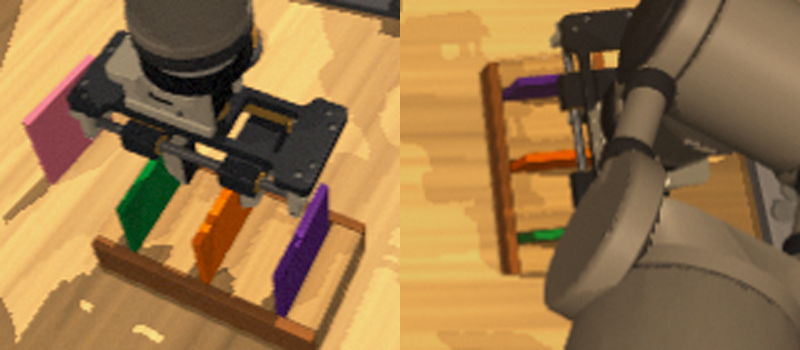

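The crop shows the open fingers straddling the amber pane (left crop ~(225,225)), clear of the green and violet ones. I'm descending now.

```bash
python3 -m handwheel '0 -0.005 0.15 0 0 0 0; 0 -0.005 0.3 0 0 0 0; 0 -0.005 0.45 0 0 0 0; 0 -0.005 0.53 0 0 0 0; 0 -0.005 0.53 0 0 0 0; 0 -0.005 0.53 0 0 0 0' && python3 -m handwheel '0 0 0 0 0 0 -0.4; 0 0 0 0 0 0 -0.6; 0 0 0 0 0 0 -0.8; 0 0 0 0 0 0 -1; 0 0 0 0 0 0 -1; 0 0 0 0 0 0 -1; 0 0 0 0 0 0 -1; 0 0 0 0 0 0 -1'
```

```text
time: 3.93
tool_pos: [554.4, -215.9, 77.1]
tcp_rot: [3.14, 0.001, 1.662]
contact_force: [-0.1, 0.1, 0.7]
grip_width: 45.9
finger_force: 0.0
time: 4.6
tool_pos: [553.6, -215.7, 75.8]
tcp_rot: [3.141, -0.0, 1.662]
contact_force: [0.4, 1.3, 0.7]
grip_width: 7.9
finger_force: 30.0
```

```bash
python3 -m handwheel '0 0 -0.1 0 0 0 -1; 0 0 -0.2 0 0 0 -1; 0 0 -0.3 0 0 0 -1; 0 0 -0.4 0 0 0 -1; 0 0 -0.5 0 0 0 -1; 0 0 -0.6 0 0 0 -1; 0 0 -0.7 0 0 0 -1; 0 0 -0.7 0 0 0 -1' && python3 -m handwheel '0 0 -0.2 0 0 0 -1; 0 0 -0.3 0 0 0 -1; 0 0 -0.4 0 0 0 -1; 0 0 -0.4 0 0 0 -1; 0 0 -0.4 0 0 0 -1'
python3 - <<'E'
from h import *
a=viewer.capture("scene");b=viewer.capture("top")
c=np.hstack([cv2.resize(a["frame"][170:330,130:290],(400,400),interpolation=cv2.INTER_CUBIC),cv2.resize(b["frame"][100:260,290:450],(400,400),interpolation=cv2.INTER_CUBIC)])
cv2.imwrite("pics/lift.png",c[:,:,::-1])
E
python3 go.py 562.8 193.8 186 1.781
```

```text
time: 5.27
tool_pos: [554.7, -216.2, 148.5]
tcp_rot: [3.138, 0.002, 1.662]
contact_force: [0.3, 0.5, -0.9]
grip_width: 7.8
finger_force: 30.0
time: 5.68
tool_pos: [553.7, -215.8, 185.9]
tcp_rot: [3.141, 0.0, 1.662]
contact_force: [0.5, -0.4, -2.4]
grip_width: 8.1
finger_force: 30.0
t 5.7833 shift [ 4.067  0.469 -0.009] turn [-0.0003 -0.0003 -0.0378]
```

View pics/lift.png

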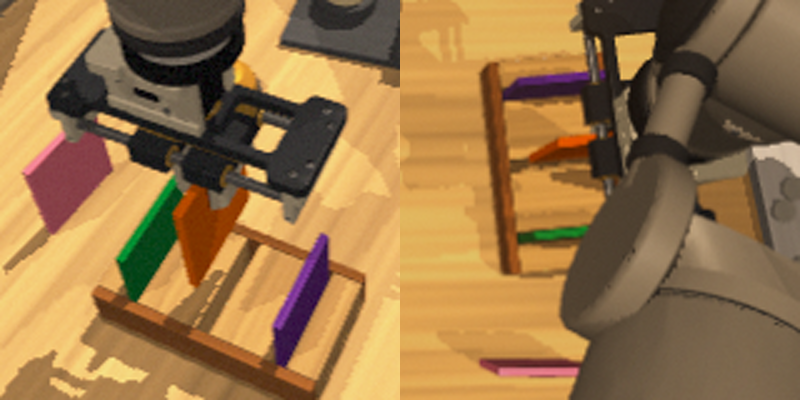

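The amber pane is held clear of the rack (left crop ~(210,230)), and the green and violet panes are still in their slots. I'm carrying it over now.

```bash
python3 -m handwheel '0.25 0.03 0 0 0 0 -1; 0.5 0.06 0 0 0 0 -1; 0.75 0.09 0 0 0 0 -1; 1 0.115 0 0 0 0 -1' && python3 -m handwheel '0.25 0.03 0 0 0 0 -1; 0.5 0.06 0 0 0 0 -1; 0.75 0.09 0 0 0 0 -1; 1 0.115 0 0 0 0 -1' && python3 -m handwheel '0.25 0.03 0 0 0 0 -1; 0.5 0.06 0 0 0 0 -1; 0.75 0.09 0 0 0 0 -1; 1 0.115 0 0 0 0 -1' && python3 -m handwheel '0.25 0.03 0 0 0 -0.02 -1; 0.5 0.06 0 0 0 -0.0378 -1; 0.75 0.09 0 0 0 -0.0378 -1; 1 0.115 0 0 0 -0.0378 -1; 1 0.115 0 0 0 -0.0378 -1; 1 0.115 0 0 0 -0.0378 -1'; python3 go.py 562.8 193.8 145 1.781
```

```text
time: 6.12
tool_pos: [555.4, -114.0, 184.6]
tcp_rot: [-3.14, -0.001, 1.662]
contact_force: [-0.2, -0.2, -1.6]
grip_width: 8.1
finger_force: 30.0
time: 6.45
tool_pos: [557.7, -13.1, 184.8]
tcp_rot: [-3.14, -0.0, 1.662]
contact_force: [0.3, -0.2, -0.8]
grip_width: 7.7
finger_force: 30.0
time: 6.78
tool_pos: [560.1, 87.5, 184.7]
tcp_rot: [-3.14, -0.0, 1.662]
contact_force: [0.2, -0.8, -1.4]
grip_width: 7.9
finger_force: 30.0
time: 7.28
tool_pos: [562.2, 188.0, 184.6]
tcp_rot: [-3.14, 0.0, 1.783]
contact_force: [-0.3, -0.3, -1.1]
grip_width: 7.6
finger_force: 30.0
t 7.2833 shift [0.056 0.019 0.396] turn [-0.0006  0.      0.0008]
```

```bash
python3 -m handwheel '0.056 0.019 0.2 0 0 0 -1; 0.056 0.019 0.39 0 0 0 -1; 0.056 0.019 0.39 0 0 0 -1; 0.056 0.019 0.39 0 0 0 -1; 0.056 0.019 0.39 0 0 0 -1'
python3 - <<'E'
from h import *
a=viewer.capture("scene");b=viewer.capture("top")
c=np.hstack([cv2.resize(a["frame"][110:210,240:340],(400,400),interpolation=cv2.INTER_CUBIC),cv2.resize(b["frame"][110:230,130:250],(400,400),interpolation=cv2.INTER_CUBIC)])
cv2.imwrite("pics/hover.png",c[:,:,::-1])
E
python3 go.py 562.8 193.8 78 1.781
```

```text
time: 7.7
tool_pos: [564.1, 192.0, 147.4]
tcp_rot: [3.141, 0.0, 1.78]
contact_force: [1.0, 0.9, -0.5]
grip_width: 7.9
finger_force: 30.0
t 7.8 shift [ 0.018 -0.014  0.7  ] turn [ 0.0007  0.     -0.0002]
```

View pics/hover.png

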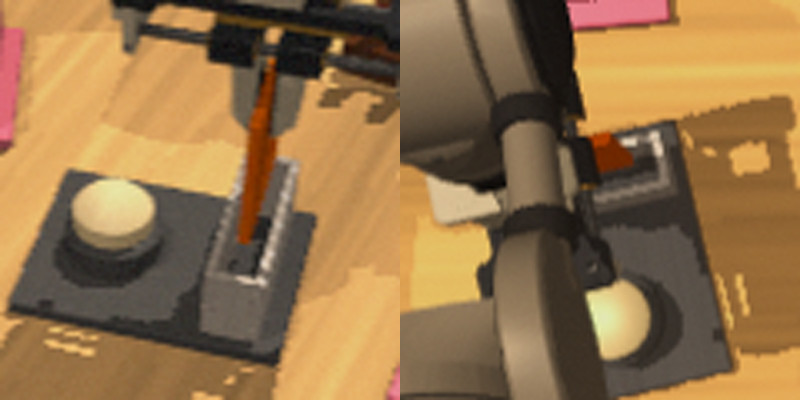

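The pane hangs over the trough (left crop ~(255,170), bottom near edge at (245,240)) and lines up with the opening. I'm lowering it.

```bash
python3 -m handwheel '0.018 -0.01 0.1 0 0 0 -1; 0.018 -0.01 0.2 0 0 0 -1; 0.018 -0.01 0.3 0 0 0 -1; 0.018 -0.01 0.4 0 0 0 -1; 0.018 -0.01 0.5 0 0 0 -1; 0.018 -0.01 0.58 0 0 0 -1; 0.018 -0.01 0.6 0 0 0 -1; 0.018 -0.01 0.6 0 0 0 -1' && python3 -m handwheel '0 0 0.02 0 0 0 -1; 0 0 0.04 0 0 0 -1; 0 0 0.06 0 0 0 -1; 0 0 0.06 0 0 0 -1; 0 0 0.06 0 0 0 -1'
```

```text
time: 8.47
tool_pos: [561.8, 194.2, 85.7]
tcp_rot: [-3.14, -0.0, 1.781]
contact_force: [-0.0, -0.0, -1.1]
grip_width: 7.7
finger_force: 30.0
time: 8.88
tool_pos: [562.3, 194.3, 80.9]
tcp_rot: [3.141, -0.0, 1.781]
contact_force: [-0.8, -0.5, -1.3]
grip_width: 8.0
finger_force: 30.0
```

```bash
for i in 1; do python3 -m handwheel '0 0 0.01 0 0 0 -1; 0 0 0.02 0 0 0 -1; 0 0 0.02 0 0 0 -1; 0 0 0.02 0 0 0 -1'; done; python3 -m handwheel '0 0 0.01 0 0 0 -1; 0 0 0.01 0 0 0 -1; 0 0 0.01 0 0 0 -1; 0 0 0.01 0 0 0 -1'
```

```text
time: 9.22
tool_pos: [562.2, 194.3, 78.7]
tcp_rot: [-3.142, -0.0, 1.781]
contact_force: [-0.8, -1.1, -1.4]
grip_width: 8.3
finger_force: 30.0
time: 9.55
tool_pos: [562.4, 194.3, 77.8]
tcp_rot: [3.141, -0.0, 1.781]
contact_force: [-0.6, 1.5, -0.4]
grip_width: 7.5
finger_force: 30.0
```

```bash
python3 -m handwheel '0 0 0.01 0 0 0 -1; 0 0 0.01 0 0 0 -1; 0 0 0.01 0 0 0 -1; 0 0 0.01 0 0 0 -1'; python3 -m handwheel '0 0 0.005 0 0 0 -1; 0 0 0.005 0 0 0 -1; 0 0 0.005 0 0 0 -1; 0 0 0.005 0 0 0 -1'
```

```text
time: 9.88
tool_pos: [562.4, 194.3, 77.8]
tcp_rot: [3.141, -0.0, 1.781]
contact_force: [-2.4, -0.8, 5.9]
grip_width: 7.7
finger_force: 30.0
time: 10.22
tool_pos: [562.4, 194.3, 77.8]
tcp_rot: [3.14, 0.0, 1.781]
contact_force: [-2.3, -0.6, 8.9]
grip_width: 7.8
finger_force: 30.0
```

The pane is on the floor: the force is rising at 77.8, and 78 was expected. I'll relieve the push slightly and open gently.

```bash
python3 -m handwheel '0 0 -0.01 0 0 0 -1; 0 0 -0.01 0 0 0 -1; 0 0 -0.01 0 0 0 -0.8; 0 0 -0.01 0 0 0 -0.7; 0 0 -0.01 0 0 0 -0.6; 0 0 -0.01 0 0 0 -0.5; 0 0 -0.01 0 0 0 -0.4; 0 0 -0.01 0 0 0 -0.4'
python3 - <<'E'
from h import *
a=viewer.capture("scene");b=viewer.capture("top")
c=np.hstack([cv2.resize(a["frame"][110:210,240:340],(400,400),interpolation=cv2.INTER_CUBIC),cv2.resize(b["frame"][110:230,130:250],(400,400),interpolation=cv2.INTER_CUBIC)])
cv2.imwrite("pics/rel.png",c[:,:,::-1])
E
```

```text
time: 10.88
tool_pos: [562.2, 194.3, 77.1]
tcp_rot: [-3.141, -0.0, 1.781]
contact_force: [-0.1, -0.3, -1.0]
grip_width: 26.9
finger_force: 0.0
```

View pics/rel.png

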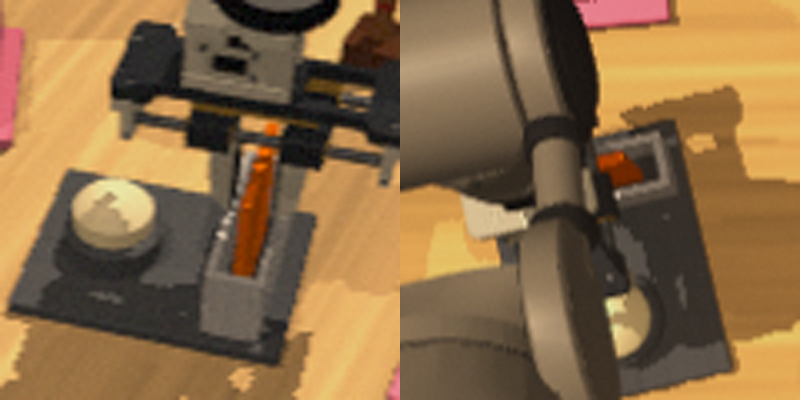

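The fingers are open and the pane stands free and upright in the trough (left crop (250,200)). I'm opening a little more and retreating straight up.

```bash
python3 -m handwheel '0 0 0 0 0 0 -0.2; 0 0 0 0 0 0 0; 0 0 -0.1 0 0 0 0; 0 0 -0.25 0 0 0 0; 0 0 -0.4 0 0 0 0; 0 0 -0.6 0 0 0 0; 0 0 -0.8 0 0 0 0; 0 0 -1 0 0 0 0' && python3 -m handwheel '0 0 -0.3 0 0 0 0; 0 0 -0.6 0 0 0 0; 0 0 -0.6 0 0 0 0' && python3 -m handwheel '-0.3 0.3 0 0 0 0 0; -0.6 0.6 0 0 0 0 0; -0.9 0.9 0 0 0 0 0; -0.9 0.9 0 0 0 0 0; -0.9 0.9 0 0 0 0 0; -0.9 0.9 0 0 0 0 0'
python3 - <<'E'
from h import *
a=viewer.capture("scene");b=viewer.capture("top")
c=np.hstack([a["frame"][100:340,130:350],b["frame"][100:340,150:390]]); c=cv2.resize(c,(800,417),interpolation=cv2.INTER_CUBIC)
cv2.imwrite("pics/end.png",c[:,:,::-1])
E
```

```text
time: 11.65
tool_pos: [562.2, 194.3, 179.0]
tcp_rot: [3.141, -0.0, 1.781]
contact_force: [0.5, 0.8, 0.6]
grip_width: 45.8
finger_force: 0.0
time: 11.9
tool_pos: [564.7, 194.9, 244.8]
tcp_rot: [3.13, -0.0, 1.781]
contact_force: [0.9, -0.2, 1.2]
grip_width: 46.0
finger_force: 0.0
time: 12.4
tool_pos: [668.7, 125.0, 236.9]
tcp_rot: [-3.141, -0.001, 1.78]
contact_force: [0.8, 1.1, -0.6]
grip_width: 45.6
finger_force: 0.0
```

View pics/end.png

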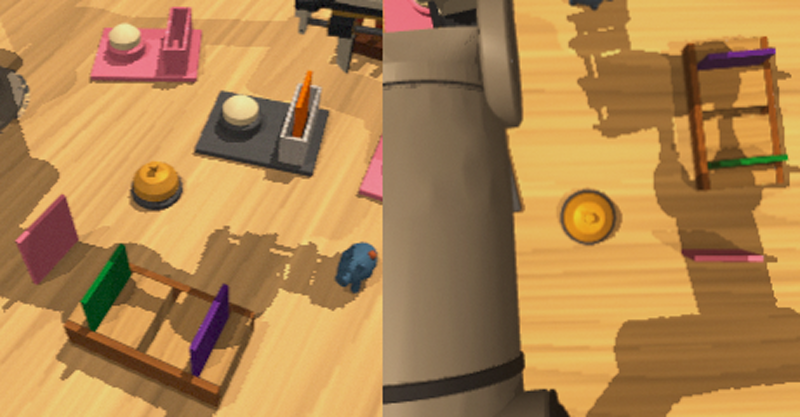

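The amber pane stands upright in the aluminium pocket (left half (302,105)). The green and violet panes, bell and pig are unmoved, and the arm is clear of everything.

```bash
python3 -c "
from plant import bot
print(bot.close_job())"
```

```text
the job is handed in; nothing more can be done
None
```

The amber pane stands upright on the floor of the stall lamp's pocket, the green and violet panes are still in the rack, and the job was handed in at about 12.5 s of the 42 s allowed.

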